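Hang the wide tube rack on both hooks of the drain stand

ROBOT

A 6-joint arm with a two-finger parallel gripper is mounted at the origin on a cart in front of the work surface, level with it; the furniture and walls round the work are solid. World frame = base frame: x ahead of the robot, y to its left, z up, the work surface at z = 0. Lengths are in m, angles in degrees, forces in N, time in s.
With the tool pointing down it reaches from about 0.35 to 0.875 m from the base axis. Payload 4.2 kg.
Tool frame: the origin (TCP) lies at the very end of the fingers, on their centre line; the grasp point (between the pads) lies r.pinch_z behind it (r.pinch_z is the distance from the TCP to the grasp point, in m); y points along the fingers, z is the direction in which the jaws open and shut, and the axes are right-handed (so a half turn about y gives the same grasp; the last joint's range is limited). The gripper opens to 87 mm and grips with 3 to 60 N. Pads are 19 mm wide; open, the fingers measure 117 mm over their backs; the gripper's body (75 mm by 190 mm) begins 51 mm behind the grasp point.
Start: joints at [90.046, 22.042, 0.453, 0, -68.411, -14.817], TCP at [0.159, 0.604, 0.223] pointing down, gripper open.
Joint ranges: [-179.83, 179.83], [-69.29, 118.12], [-61.27, 80.66], [-181.25, 117.63], [-171.15, -9.14], [-177.46, 177.46]. Speed limits (degrees/s): [159.86, 159.86, 180, 180, 180, 180].

INTERFACE

Orientations are given as a 3x3 rotation matrix whose columns are the frame's x, y, z axes.
In Python, from station import sense, capture, camera_params, r gives the robot as it stands.
- The arm moves only by the tool move_arm, never from a script. Its argument "increments" is text: rows parted by semicolons, each of 7 numbers parted by spaces: the closure, from -1 (fully open) to 1 (shut), so that 0 is half open, then the shift along the tool's x, y, z in m, then the turn, a rotation vector about the tool's x, y, z in rad. In form: hand x y z wx wy wz; .... A call has 1 to 8 rows; each row is the pose to reach, as a shift and turn from the pose commanded when the call began, along the tool's axes at that moment; what a row does not reach only later rows make up. A row lasts 1/10 s, in which the tool goes at most 50 mm and 8.59 degrees, less where a joint would pass 70% of its speed; a pose out of reach is approached as far as the arm can. A call with a gripper value outside its range is refused whole. The fingers move at their own pace and stop on an object; the grip force is fixed at half the most. Time passes only in rows, so rows that repeat a pose let the fingers close. It gives the time, the measured TCP pose, the force and the opening at its end, in the units of the state.
- sense(): the state, without advancing time (a new reading comes with each control period).
- capture(name): name is "scene" or "side" or "wrist"; returns (picture, depth): 400x640x3 uint8, red, green, blue; 400x640 float32, m along the optical axis (not along the pixel's ray), 0 where there is no reading.
- camera_params(name): a dict with "fx", "fy", "cx", "cy" (pixels), "xyz" and "orientation" of the camera in the world. Camera axes: x right, y down, z forward; pixel columns grow to the right and rows downward; lengths in m; the calibration is good to about 2 mm. A picture is of the moment at which its call begins: read the wrist's pose just before it. camera_params takes no time and is no camera call; for the wrist camera it gives the pose at the moment of the call.
- r.finish_job(): hands the job in, once; it reports no verdict.
The state is a dict: "time_s": time; "joints": joint angles; "joint_velocities": joint speeds; "effort": joint torques, N m; "tcp_pos": TCP position; "ee_rot": TCP orientation; "wrist_force": force on the tool from outside, world axes, zero at the start; "moment": the same for the moment, N m; "gripper_width": opening from 0.0 (shut) to 1.0 (fully open).
Only numpy, scipy, OpenCV 4.12 (cv2) and the standard library are available. Lean on these libraries where they do the work, as an engineer would, in place of code of your own. Each camera call takes 0.05 s, during which the arm holds its last target.

TASK

Pick up the wide steel tube rack by its blue grip and hang it on the drain stand, its top bar lying down in both hooks at once with the rack body between them. Make sure both ends of the bar are seated in their hooks before you let go, then leave the rack hanging still and upright. Leave the narrow rack with the orange grip standing where it is.

Things in the scene. Friction and masses are not known exactly. Their poses are not given: they have to be found in the camera images.
- wide_rack: Loose tube rack to hang, about 0.22 kg, steel: foot plate 64 x 144 mm, white shelf with 5 holes, side straps at y = +-70 mm, round top bar. Blue grip block in the middle of the bar: 14 mm along x, 44 mm along y, from 92 to 142 mm above the underside; grasp it from above across the 14 mm. Origin: centre of the underside; z up, y along the bar; same both ways round.
- wide_rack_bar (a point): Middle of the wide rack's top bar, on its axis, 95 mm above the rack's origin, same axes. The bar is 8 mm in diameter and 246 mm long, bare from the straps (y = +-72 mm) to the 14 mm blue end knobs (+-116 to +-123 mm).
- hook_stand: Fixed drain stand: grey drip tray 130 x 250 mm, 14 mm high; two posts 12 mm thick, 172 mm high at x = +50, y = +-95 mm, joined by a crossbar at height 60 mm; each carries an open-topped hook pointing to -x. Origin: centre of the underside; z up, y from hook to hook, x from the hook tips towards the posts.
- hook_seat (a point): Midway between the two hooks, 134 mm above the stand's origin, where the middle of a seated bar's axis lies; axes of the stand. Hooks: 8 mm wire at y = +-95 mm, open upward; floor flat from x = -10 to +10 mm (top 4 mm below this point), sloping sides, mouth x = -24 to +24 mm at 32 mm above it; black balls on the tips end 38 mm above it. The rack can sit up to 17 mm off sideways before it touches a hook.
- narrow_rack: Bystander, loose, leave it standing: a similar rack with an orange grip and 2 holes, foot plate 64 x 64 mm, bar 130 mm long (too short for the hooks), 142 mm high. Origin: centre of the underside; z up, y along its bar.

How it is judged:
By the outcome, as a careful person would: the job done as asked, in the order asked, and still so for the second after the job is handed in, with the robot touching nothing.
It also fails if it takes over 38 s, if anything falls off the work surface, if the arm or the gripper's body presses on something with over 40 N, if the wrist force passes 120 N, or if a joint passes its speed limit or range.

## Working session

There is one attempt and no reset: what is moved stays moved. The work goes in short steps, Python scripts to look and compute and a tool call to move; the robot and the scene stay as the last step left them, time stands still between calls to the robot, and variables do not carry over. Pictures are saved under pics/ and viewed, and the job is handed in when it is done.

Besides the shell and the picture viewer there is one more tool, called after ">>>" as name(argument=value, ...) on one line, values as JSON. move_arm: Moves the arm, as the interface text tells. Its arguments: {"type":"object","properties":{"increments":{"type":"string"}},"required":["increments"]}

```bash
mkdir -p pics; ls; cat > h.py <<'E'
import numpy as np,cv2
from station import sense,capture,camera_params,r
def cap(n,fn):
    p=camera_params(n); im,d=capture(n)
    cv2.imwrite('pics/'+fn+'.png',im[:,:,::-1]); np.savez('pics/'+fn+'.npz',im=im,d=d,**{k:np.array(v) for k,v in p.items()})
    return im,d,p
def cloud(d,p):
    v,u=np.mgrid[0:d.shape[0],0:d.shape[1]]
    P=np.stack([(u-p['cx'])/p['fx']*d,(v-p['cy'])/p['fy']*d,d],-1)
    return P@np.array(p['orientation']).T+np.array(p['xyz'])
E
python3 - <<'E'
from h import *
s=sense();print(s,r.pinch_z)
for n in('scene','side','wrist'):
    im,d,p=cap(n,n+'0');print(n,p)
E
```

```text
pics
{'time_s': 0.0, 'joints': array([ 9.00458650e+01,  2.20912495e+01,  3.80213617e-01, -2.91705545e-02,
       -6.84125741e+01, -1.48176774e+01]), 'joint_velocities': array([-0.03806143,  0.032332  , -0.07291941,  0.01692697,  0.03899472,
       -0.01229083]), 'effort': array([ 1.70469439e-04, -3.90667892e+01,  1.87401706e+01,  4.21974108e+00,
        1.09304750e-02, -2.01899938e-04]), 'tcp_pos': array([0.15917164, 0.60376359, 0.22145697]), 'ee_rot': array([[-9.66901058e-01, -4.71683862e-04, -2.55151176e-01],
       [ 2.55151594e-01, -2.15773487e-03, -9.66898655e-01],
       [-9.44780964e-05, -9.99997561e-01,  2.20666701e-03]]), 'wrist_force': array([-0.47002607, -0.39608951, -0.57520358]), 'moment': array([ 0.11171336, -0.03721415,  0.01690741]), 'gripper_width': 1.0004545628200856} 0.0187
scene {'fx': 460.5476959086359, 'fy': 460.5476959086359, 'cx': 318.8906609311074, 'cy': 195.35498212675907, 'xyz': array([ 0.12722267, -0.23672979,  0.62635151]), 'orientation': array([[ 0.80279025, -0.36590001,  0.47079188],
       [-0.59620258, -0.48148636,  0.64242772],
       [-0.00838444, -0.79642204, -0.60468308]])}
side {'fx': 467.82872827336695, 'fy': 467.82872827336695, 'cx': 323.23684350279444, 'cy': 198.36401282173446, 'xyz': array([ 0.21269849, -0.32625139,  0.61282146]), 'orientation': array([[ 0.89225195, -0.28307439,  0.35178877],
       [-0.45094549, -0.51873466,  0.72633499],
       [-0.0231218 , -0.80671138, -0.59049313]])}
wrist {'fx': 352.1384026054445, 'fy': 352.1384026054445, 'cx': 315.1071106802351, 'cy': 203.54819485063203, 'xyz': array([0.23680495, 0.5839662 , 0.38319816]), 'orientation': array([[-0.25534279, -0.92436562, -0.28345769],
       [-0.96684656,  0.2449674 ,  0.07210197],
       [ 0.00278931,  0.29247081, -0.95627038]])}
```

View pics/scene0.png

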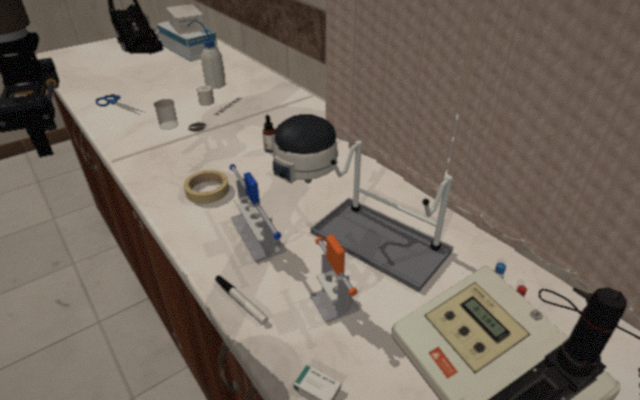

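View pics/side0.png

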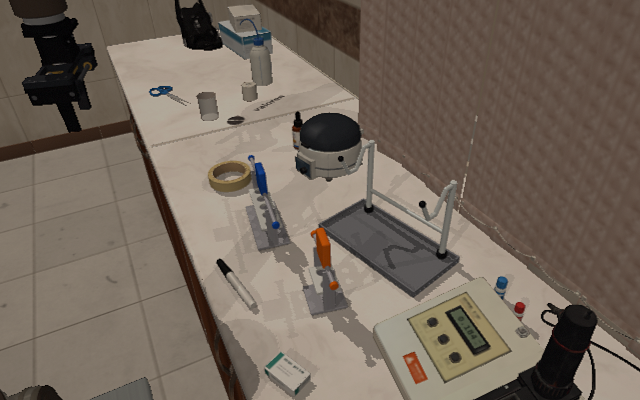

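View pics/wrist0.png

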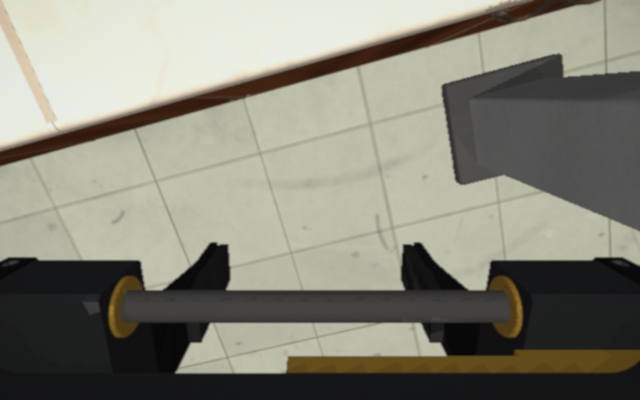

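The blue rack is at about (255,210) in scene and (265,200) in side. The orange rack is at (335,275), and the stand has posts at (357,180) and (440,215). Next I'll measure them from the depth images.

```bash
cat > m.py <<'E'
import numpy as np,cv2
from h import cloud
for n in('scene0','side0'):
    z=np.load(f'pics/{n}.npz'); im=z['im'].astype(int); d=z['d']; P=cloud(d,z)
    R,G,B=im[...,0],im[...,1],im[...,2]
    print(n,'valid',(d>0).mean())
    m=((B>R*1.8)&(B>G*1.3)&(B>60)&(d>0)&(d<1.3)).astype(np.uint8)
    k,l,st,c=cv2.connectedComponentsWithStats(m)
    for i in range(1,k):
        if st[i,4]>8:
            q=P[l==i]; print('blue',c[i].round(1),st[i,4],'med',np.median(q,0).round(4),'min',np.percentile(q,5,0).round(4),'max',np.percentile(q,95,0).round(4))
    m=((R>G*1.8)&(R>150)&(d>0)&(d<1.3)).astype(np.uint8)
    k,l,st,c=cv2.connectedComponentsWithStats(m)
    for i in range(1,k):
        if st[i,4]>8:
            q=P[l==i]; print('orange',c[i].round(1),st[i,4],'med',np.median(q,0).round(4),'min',np.percentile(q,5,0).round(4),'max',np.percentile(q,95,0).round(4))
E
python3 m.py
python3 - <<'E'
import cv2
for n,b in(('scene0',(300,130,460,290)),('side0',(310,130,470,290)),('scene0',(220,150,300,270)),('side0',(235,145,305,255))):
    i=cv2.imread(f'pics/{n}.png')[b[1]:b[3],b[0]:b[2]]
    cv2.imwrite(f'pics/{n}_c{b[0]}.png',cv2.resize(i,None,fx=3.6,fy=3.6,interpolation=cv2.INTER_CUBIC))
E
```

```text
scene0 valid 0.99566015625
blue [251.1 187.9] 266 med [0.4301 0.3836 0.1285] min [0.4261 0.376  0.103 ] max [0.4374 0.4095 0.1422]
blue [276.4 235.2] 30 med [0.4142 0.2788 0.098 ] min [0.4101 0.2771 0.092 ] max [0.4184 0.281  0.1015]
blue [500.1 268. ] 57 med [0.7058 0.027  0.0446] min [0.7031 0.0223 0.0365] max [0.7137 0.0319 0.0475]
orange [334.5 243.6] 138 med [0.4507 0.166  0.1415] min [0.4438 0.1489 0.1402] max [0.4581 0.1837 0.143 ]
orange [351.5 289.8] 12 med [0.4374 0.1069 0.1003] min [0.4338 0.1041 0.0992] max [0.4393 0.108  0.1023]
side0 valid 0.99529296875
blue [250.6 156.7] 14 med [0.4507 0.5141 0.0992] min [0.4455 0.5098 0.0969] max [0.4548 0.5178 0.102 ]
blue [260.5 178. ] 254 med [0.428  0.38   0.1282] min [0.4229 0.3759 0.0996] max [0.4354 0.4139 0.1423]
blue [275.3 224.6] 46 med [0.4123 0.2787 0.0976] min [0.4069 0.2763 0.0903] max [0.4176 0.2833 0.102 ]
blue [501.4 282.3] 100 med [0.7038 0.0276 0.0434] min [0.7001 0.0223 0.0332] max [0.7108 0.0345 0.0466]
orange [321.6 236.1] 141 med [0.4479 0.1666 0.1413] min [0.4411 0.1493 0.101 ] max [0.4575 0.2273 0.1429]
orange [332.3 283.1] 15 med [0.4329 0.1068 0.1008] min [0.43   0.1047 0.0993] max [0.4371 0.1094 0.1029]
```

View pics/scene0_c300.png

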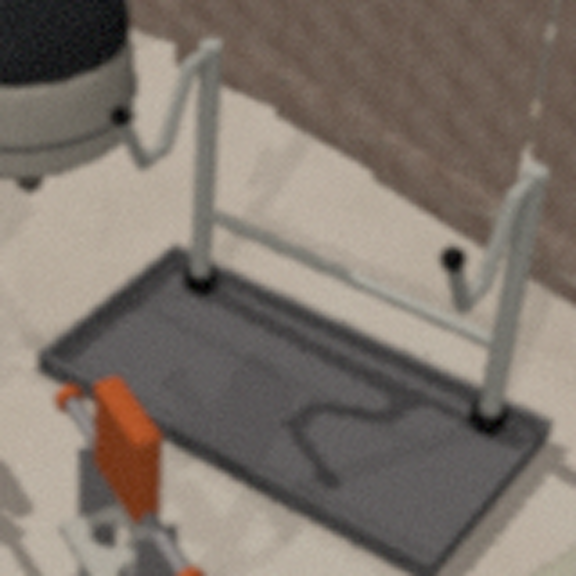

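View pics/side0_c310.png

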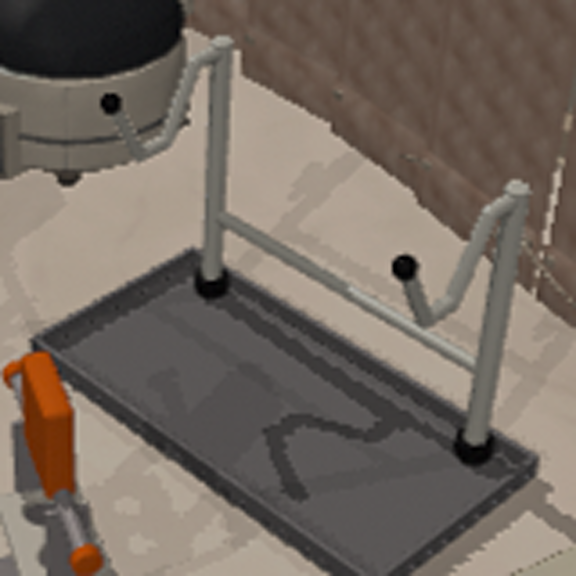

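View pics/scene0_c220.png

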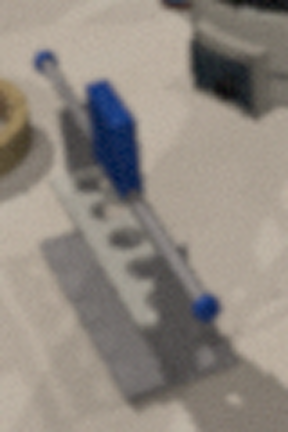

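```bash
cat > m2.py <<'E'
import numpy as np,cv2
from h import cloud
from scipy.optimize import least_squares
for n in('scene0','side0'):
    z=np.load(f'pics/{n}.npz'); im=z['im'].astype(int); d=z['d']; P=cloud(d,z); cam=z['xyz']
    R,G,B=im[...,0],im[...,1],im[...,2]
    blue=(B>R*1.6)&(B>G*1.25)&(B>40)&(d>0)&(P[...,0]<.55)
    q=P[blue&(P[...,2]>.139)]
    c,(w,h),a=cv2.minAreaRect((q[:,:2]*1000).astype(np.float32)); print(n,'grip top',np.array(c).round(1),w,h,a,len(q),q[:,2].mean())
    # bar/knobs
    for lo,hi in((.26,.3),(.49,.53)):
        q=P[blue&(P[...,1]>lo)&(P[...,1]<hi)]
        print(' knob',len(q),q.mean(0).round(4),(q.mean(0)+ .0045*(q.mean(0)-cam)/np.linalg.norm(q.mean(0)-cam)).round(4))
    # bar: bright points z 0.085-0.1 in band
    s=(P[...,2]>.094)&(P[...,2]<.102)&(P[...,0]>.39)&(P[...,0]<.47)&(P[...,1]>.27)&(P[...,1]<.52)
    q=P[s]; k=np.polyfit(q[:,1],q[:,0],1); print(' bar fit x=',k,'deg',np.degrees(np.arctan(k[0])),len(q))
    st=(P[...,0]>.48)&(P[...,0]<.8)&(P[...,1]>.05)&(P[...,1]<.52)&(d>0)
    # tray
    q=P[st&(P[...,2]>.008)&(P[...,2]<.017)&(R<110)]
    c,(w,h),a=cv2.minAreaRect((q[:,:2]*1000).astype(np.float32)); print(' tray',np.array(c).round(1),w,h,a,len(q))
    # posts
    m=(st&(P[...,2]>.075)&(P[...,2]<.15)&(R>80)&(abs(R-B)<45)).astype(np.uint8)
    k,l,s_,cc=cv2.connectedComponentsWithStats(m)
    for i in range(1,k):
        if s_[i,4]>15:
            q=P[l==i]; print(' comp',cc[i].round(),s_[i,4],np.median(q,0).round(4),q.min(0).round(3),q.max(0).round(3))
    m=(st&(P[...,2]>.14)&(P[...,2]<.185)).astype(np.uint8)
    k,l,s_,cc=cv2.connectedComponentsWithStats(m)
    for i in range(1,k):
        if s_[i,4]>5:
            q=P[l==i]; print(' high',cc[i].round(),s_[i,4],np.median(q,0).round(4),q.min(0).round(3),q.max(0).round(3),im[l==i].mean(0).round())
E
python3 m2.py
```

```text
scene0 grip top [434.1 395.5] 41.67931365966797 11.844405174255371 79.1307144165039 88 0.1411230766515825
 knob 35 [0.4143 0.2789 0.0974] [0.4159 0.2818 0.0944]
 knob 4 [0.4547 0.5149 0.0999] [0.4563 0.5183 0.0975]
 bar fit x= [0.16344466 0.36900724] deg 9.282611149781161 338
 tray [658.6 301.5] 418.7029113769531 271.8155822753906 84.71876525878906 1029
 comp [357. 168.] 185 [0.6399 0.335  0.1139] [0.636 0.331 0.075] [0.648 0.343 0.15 ]
 comp [343. 168.] 114 [0.5993 0.3252 0.1346] [0.57  0.315 0.124] [0.617 0.333 0.15 ]
 comp [439. 206.] 355 [0.6846 0.1494 0.1284] [0.617 0.133 0.075] [0.693 0.159 0.15 ]
 high [359.  95.] 6 [0.7989 0.5145 0.1589] [0.798 0.512 0.154] [0.8   0.519 0.165] [109.  96.  86.]
 high [354. 151.] 172 [0.6361 0.3335 0.1574] [0.609 0.327 0.14 ] [0.648 0.342 0.173] [131. 128. 120.]
 high [334. 165.] 68 [0.568  0.3175 0.1601] [0.56  0.313 0.141] [0.579 0.322 0.172] [79. 76. 71.]
 high [444. 188.] 212 [0.678  0.1492 0.158 ] [0.653 0.143 0.14 ] [0.694 0.16  0.174] [130. 128. 120.]
 high [426. 204.] 75 [0.6126 0.1337 0.1641] [0.606 0.129 0.141] [0.627 0.14  0.172] [83
[... 692 characters left out ...]
[0.692 0.16  0.15 ]
 comp [433. 211.] 152 [0.6451 0.1424 0.1344] [0.615 0.133 0.123] [0.66  0.151 0.15 ]
 high [390.  93.] 66 [0.7984 0.5126 0.1702] [0.795 0.497 0.154] [0.8   0.52  0.185] [99. 83. 72.]
 high [390. 103.] 19 [0.7989 0.5121 0.1445] [0.795 0.5   0.142] [0.8   0.52  0.149] [97. 80. 69.]
 high [367. 150.] 184 [0.634  0.3336 0.1577] [0.605 0.326 0.14 ] [0.645 0.344 0.172] [119. 116. 108.]
 high [342. 162.] 68 [0.5655 0.3174 0.1591] [0.557 0.312 0.141] [0.577 0.323 0.172] [65. 62. 58.]
 high [448. 192.] 242 [0.6798 0.1494 0.1579] [0.65  0.143 0.14 ] [0.692 0.16  0.172] [120. 116. 109.]
 high [423. 207.] 86 [0.6107 0.1339 0.1631] [0.603 0.129 0.141] [0.624 0.14  0.173] [61. 58. 55.]
```

Stand yaw is about +13.5° with the seat near (0.617, 0.235). The bar yaw is about -9.2° with the grip near (0.4325, 0.398). I'll move to a hover above the grip and turn to it.

>>> move_arm(increments="-1 -0.040 0 0.0164 0 0.145 0; -1 -0.080 0 0.0327 0 0.29 0; -1 -0.120 0 0.049 0 0.435 0; -1 -0.160 0 0.0655 0 0.58 0; -1 -0.200 0 0.082 0 0.725 0; -1 -0.240 0 0.098 0 0.87 0; -1 -0.280 0 0.1146 0 1.015 0; -1 -0.319 0 0.131 0 1.16 0")

```text
time_s: 0.95
tcp_pos: [0.4355, 0.395, 0.2223]
ee_rot: [[-0.147, -0.0, -0.989], [0.989, -0.0, -0.147], [-0.0, -1.0, 0.0]]
wrist_force: [1.2, 0.4, 0.0]
gripper_width: 0.999
```

```bash
cat >> h.py <<'E'
def go(target,zang):
    s=sense();R=s['ee_rot'];D=np.array(target)-s['tcp_pos'];cur=np.degrees(np.arctan2(R[1,2],R[0,2]))
    t=(zang-cur+90)%180-90
    print('t',round(s['time_s'],2),'tcp',s['tcp_pos'].round(4),'zang',cur.round(2),'j',s['joints'].round(1),'F',s['wrist_force'].round(2),'w',round(s['gripper_width'],3))
    print('tool shift',(R.T@D).round(4),'wy',round(-np.radians(t),4),'tilt',R[2].round(4))
E
python3 -c "
from h import *
go([.4325,.398,.22],170.8)"
```

```text
t 0.95 tcp [0.4355 0.395  0.2223] zang -171.57 j [ 58.   18.5  -5.   -0.  -66.6 -49.5] F [1.25 0.4  0.02] w 0.999
tool shift [0.0034 0.0023 0.0025] wy 0.3076 tilt [-3.e-04 -1.e+00  3.e-04]
```

>>> move_arm(increments="-1 0.0015 0 0.001 0 0.145 0; -1 0.0034 0 0.0025 0 0.29 0; -1 0.0034 0 0.0025 0 0.308 0; -1 0.0034 0 0.0025 0 0.308 0")

```text
time_s: 1.35
tcp_pos: [0.4313, 0.3993, 0.2223]
ee_rot: [[0.152, -0.0, -0.988], [0.988, -0.0, 0.152], [-0.0, -1.0, 0.0]]
wrist_force: [-0.5, -0.2, 0.6]
gripper_width: 0.999
```

```bash
python3 -c "
from h import *
cap('wrist','wrist1')
go([.4325,.398,.103],170.8)"
```

```text
t 1.4 tcp [0.4312 0.3994 0.2224] zang 171.28 j [ 58.6  18.4  -5.   -0.  -66.6 -67.3] F [-0.9   0.32 -0.32] w 1.001
tool shift [-0.0011  0.1194 -0.0015] wy 0.0084 tilt [-3.e-04 -1.e+00  2.e-04]
```

View pics/wrist1.png

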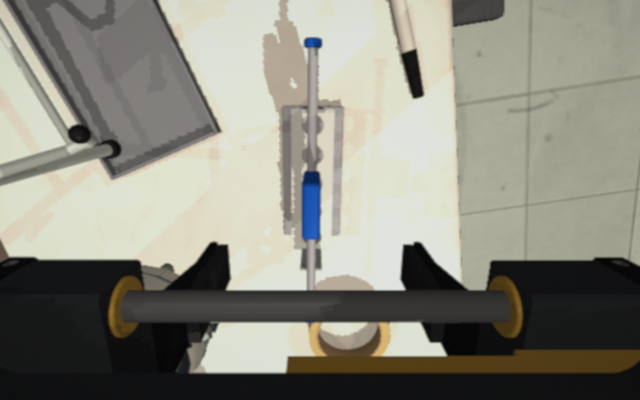

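```bash
python3 - <<'E'
import numpy as np,cv2
from h import cloud
z=np.load('pics/wrist1.npz'); im=z['im'].astype(int); d=z['d']; P=cloud(d,z)
R,G,B=im[...,0],im[...,1],im[...,2]
blue=(B>R*1.6)&(B>G*1.25)&(B>40)&(d>0)&(P[...,2]<.16)
q=P[blue&(P[...,2]>.136)]
c,wh,a=cv2.minAreaRect((q[:,:2]*1000).astype(np.float32)); print('grip top',c,wh,a,q[:,2].mean())
q=P[blue&(P[...,1]<.3)]; print('knob',q.mean(0),q.min(0),q.max(0))
s=(P[...,2]>.092)&(P[...,2]<.104)&(P[...,0]>.38)&(P[...,0]<.48)&(P[...,1]>.27)&(P[...,1]<.36)
q=P[s];k=np.polyfit(q[:,1],q[:,0],1); print(k,np.degrees(np.arctan(k[0])),np.polyval(k,.398),q[:,2].max())
E
```

```text
grip top (434.31475830078125, 398.8627014160156) (43.78306198120117, 12.66830062866211) 81.40457153320312 0.14098095240671904
knob [0.41477547 0.28191496 0.10008919] [0.4089215  0.27837379 0.09546155] [0.4205871  0.28504801 0.10244009]
[0.16235715 0.36862145] 9.221912030854876 0.43323960074371926 0.1024400882087465
```

>>> move_arm(increments="-1 0 0.02 -0.0024 0 0.008 0; -1 0 0.045 -0.0024 0 0.008 0; -1 0 0.07 -0.0024 0 0.008 0; -1 0 0.09 -0.0024 0 0.008 0; -1 0 0.105 -0.0024 0 0.008 0; -1 0 0.115 -0.0024 0 0.008 0; -1 0 0.119 -0.0024 0 0.008 0; -1 0 0.119 -0.0024 0 0.008 0")

```text
time_s: 2.2
tcp_pos: [0.4337, 0.3991, 0.1034]
ee_rot: [[0.161, -0.0, -0.987], [0.987, -0.0, 0.161], [-0.0, -1.0, 0.0]]
wrist_force: [0.1, 0.2, -0.2]
gripper_width: 0.998
```

>>> move_arm(increments="0 0 0 0 0 0 0; 0.5 0 0 0 0 0 0; 1 0 0 0 0 0 0; 1 0 0 0 0 0 0; 1 0 0 0 0 0 0; 1 0 0 0 0 0 0; 1 0 0 0 0 0 0; 1 0 0 0 0 0 0")

```text
time_s: 3.0
tcp_pos: [0.4337, 0.3989, 0.1035]
ee_rot: [[0.162, -0.0, -0.987], [0.987, -0.0, 0.162], [-0.0, -1.0, 0.0]]
wrist_force: [-0.1, 0.5, 0.3]
gripper_width: 0.356
```

```bash
python3 -c "
from h import *
cap('wrist','wrist2');cap('side','side2')
go([.4335,.3985,.103],170.8)"
```

```text
t 3.1 tcp [0.4338 0.3989 0.1035] zang 170.66 j [ 58.3  24.9 -13.7  -0.  -51.4 -67.7] F [-0.68 -0.54  0.16] w 0.265
tool shift [-0.0005  0.0005  0.0002] wy -0.0024 tilt [-0. -1.  0.]
```

View pics/wrist2.png

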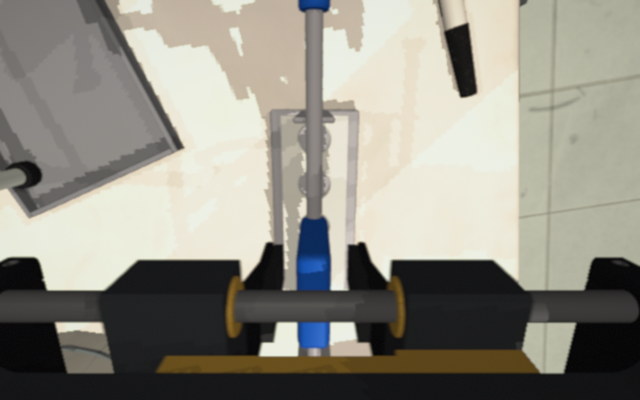

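View pics/side2.png

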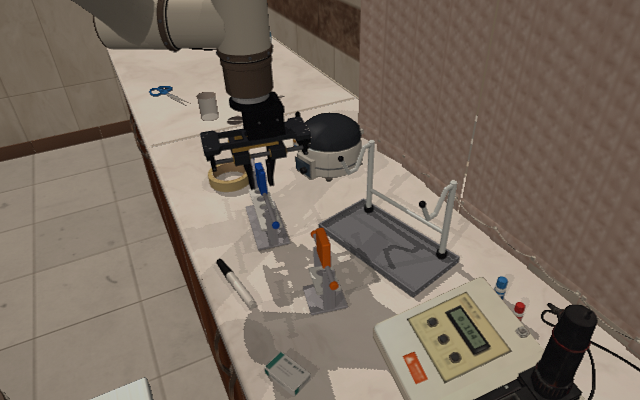

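The fingers straddle the blue grip (wrist image 313,280) evenly but are still closing. I'll wait for them.

>>> move_arm(increments="1 0 0 0 0 0 0; 1 0 0 0 0 0 0; 1 0 0 0 0 0 0; 1 0 0 0 0 0 0; 1 0 0 0 0 0 0")

```text
time_s: 3.6
tcp_pos: [0.4337, 0.3989, 0.1034]
ee_rot: [[0.162, -0.0, -0.987], [0.987, -0.0, 0.162], [-0.0, -1.0, 0.0]]
wrist_force: [0.1, 0.1, -2.2]
gripper_width: 0.156
```

Opening reads 13.6 mm, so the grip is held. I'll check the dome's extent and lift.

>>> move_arm(increments="1 0 -0.01 0 0 0 0; 1 0 -0.03 0 0 0 0; 1 0 -0.055 0 0 0 0; 1 0 -0.085 0 0 0 0; 1 0 -0.115 0 0 0 0; 1 0 -0.14 0 0 0 0; 1 0 -0.152 0 0 0 0; 1 0 -0.152 0 0 0 0")

```text
time_s: 4.4
tcp_pos: [0.4341, 0.3995, 0.2576]
ee_rot: [[0.162, 0.002, -0.987], [0.987, 0.003, 0.162], [0.004, -1.0, -0.002]]
wrist_force: [0.9, -0.3, -2.5]
gripper_width: 0.158
```

```bash
python3 -c "
from h import *
im,d,p=cap('scene','scene3')
z=np.load('pics/side0.npz');P=cloud(z['d'],z)
s=(P[...,2]>.03)&(P[...,1]>.37)&(P[...,1]<.7)&(P[...,0]>.48)&(P[...,0]<.78)
q=P[s];print(q.min(0),q.max(0))
go([.617,.235,.254],193.5)"
```

```text
[0.56624137 0.46737478 0.03003792] [0.74746532 0.67577256 0.12101185]
t 4.45 tcp [0.4334 0.3989 0.2556] zang 170.65 j [ 58.3  17.3  -1.7  -0.  -70.9 -67.7] F [ 0.04  0.13 -2.07] w 0.162
tool shift [-0.1319  0.0014 -0.2077] wy -0.3988 tilt [ 7.e-04 -1.e+00  5.e-04]
```

View pics/scene3.png

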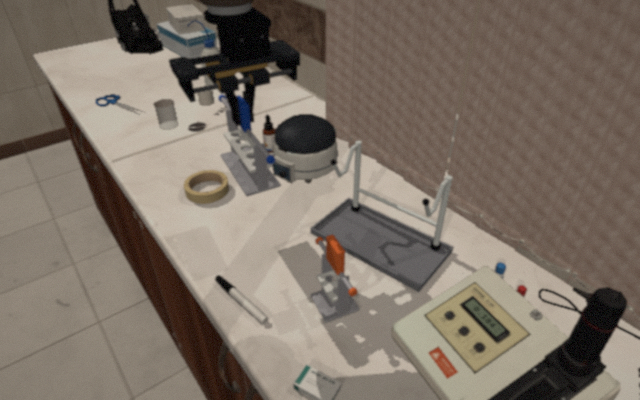

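>>> move_arm(increments="1 -0.008 0 -0.012 0 -0.03 0; 1 -0.025 0 -0.039 0 -0.08 0; 1 -0.044 0 -0.07 0 -0.14 0; 1 -0.066 0 -0.104 0 -0.2 0; 1 -0.088 0 -0.138 0 -0.26 0; 1 -0.107 0 -0.169 0 -0.32 0; 1 -0.124 0 -0.195 0 -0.37 0; 1 -0.132 0 -0.208 0 -0.399 0")

```text
time_s: 5.25
tcp_pos: [0.611, 0.2321, 0.246]
ee_rot: [[-0.236, -0.026, -0.971], [0.972, -0.01, -0.236], [-0.003, -1.0, 0.027]]
wrist_force: [-0.7, -0.9, -1.5]
gripper_width: 0.255
```

>>> move_arm(increments="1 0 0 0 0 0 0; 1 0 0 0 0 0 0; 1 0 0 0 0 0 0; 1 0 0 0 0 0 0")

```text
time_s: 5.65
tcp_pos: [0.6171, 0.2357, 0.2558]
ee_rot: [[-0.234, 0.0, -0.972], [0.972, 0.001, -0.234], [0.001, -1.0, -0.001]]
wrist_force: [-0.5, 0.5, -1.7]
gripper_width: 0.162
```

```bash
python3 -c "
from h import *
cap('scene','scene4');cap('side','side4');cap('wrist','wrist4')
go([.617,.235,.254],193.5)"
```

```text
t 5.8 tcp [0.6173 0.2355 0.2559] zang -166.44 j [ 34.9  24.5   9.1  -0.  -74.5 -21.3] F [-0.97 -0.14 -1.6 ] w 0.157
tool shift [-0.0004  0.0019  0.0004] wy 0.001 tilt [ 4.e-04 -1.e+00 -6.e-04]
```

View pics/scene4.png

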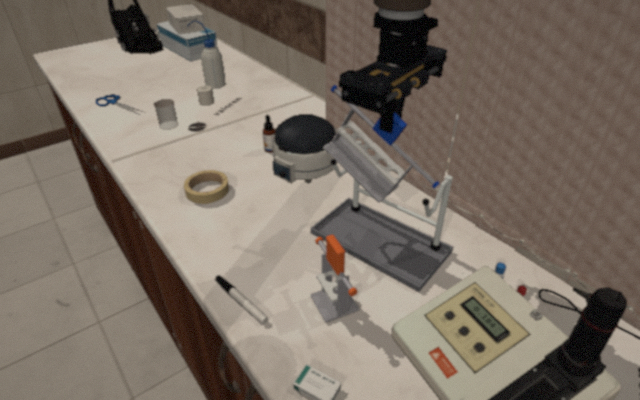

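View pics/side4.png

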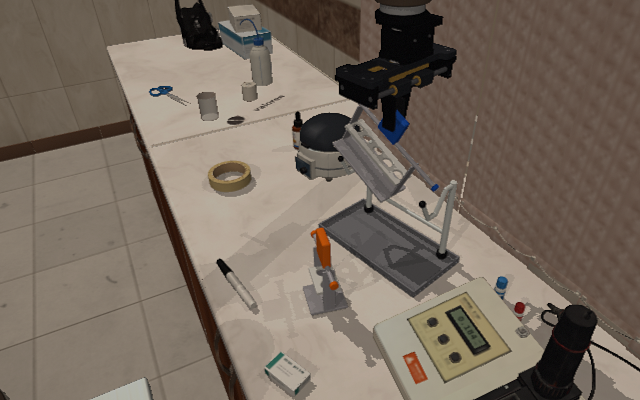

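View pics/wrist4.png

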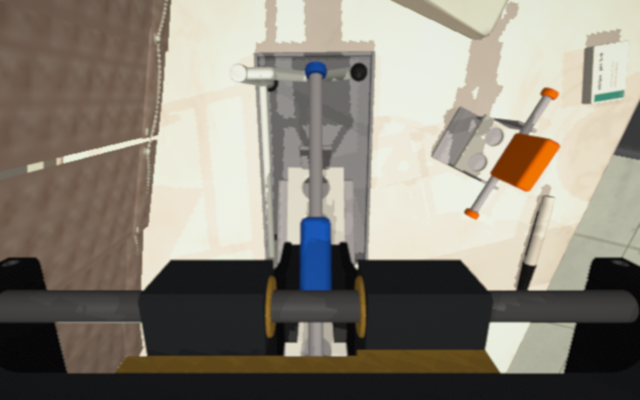

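The rack has pitched about the jaw axis: the grip looks diamond-shaped at (390,127) and the near knob sits low at (437,185). My transfer was too quick. I'll measure how far it turned.

```bash
cat > m4.py <<'E'
import numpy as np,cv2,sys
from h import cloud
for n in sys.argv[1:]:
    z=np.load(f'pics/{n}.npz'); im=z['im'].astype(int); d=z['d']; P=cloud(d,z)
    R,G,B=im[...,0],im[...,1],im[...,2]
    m=((B>R*1.6)&(B>G*1.25)&(B>40)&(d>0)&(P[...,0]>.45)&(P[...,0]<.75)&(P[...,1]>.05)&(P[...,1]<.5)&(P[...,2]>.06)).astype(np.uint8)
    k,l,st,c=cv2.connectedComponentsWithStats(m)
    for i in range(1,k):
        if st[i,4]>4:
            q=P[l==i]; print(n,c[i].round(0),st[i,4],np.median(q,0).round(4),q.min(0).round(3),q.max(0).round(3))
    # bar / rack profile in stand frame
    s=(abs(P[...,0]-.617)<.2)&(abs(P[...,1]-.235)<.2)&(P[...,2]>.1)&(d>0)
E
python3 m4.py scene4 side4 wrist4
python3 - <<'E'
import cv2
i=cv2.imread('pics/side4.png')[80:240,310:480]
cv2.imwrite('pics/side4c.png',cv2.resize(i,None,fx=3.6,fy=3.6,interpolation=cv2.INTER_CUBIC))
E
```

```text
scene4 [333.  88.] 16 [0.5873 0.3471 0.2948] [0.584 0.344 0.291] [0.592 0.349 0.298]
scene4 [391. 129.] 422 [0.6141 0.2241 0.2571] [0.598 0.207 0.231] [0.634 0.259 0.288]
scene4 [435. 184.] 18 [0.6373 0.1396 0.1871] [0.632 0.138 0.185] [0.643 0.142 0.19 ]
side4 [395. 128.] 428 [0.6116 0.2239 0.2555] [0.602 0.207 0.228] [0.627 0.261 0.291]
side4 [434. 187.] 32 [0.6331 0.1405 0.1869] [0.63  0.137 0.182] [0.64  0.146 0.191]
wrist4 [316.  68.] 249 [0.6395 0.1419 0.1882] [0.633 0.138 0.183] [0.646 0.148 0.191]
wrist4 [315. 255.] 2296 [0.6206 0.2224 0.2769] [0.61  0.202 0.259] [0.629 0.238 0.34 ]
```

View pics/side4c.png

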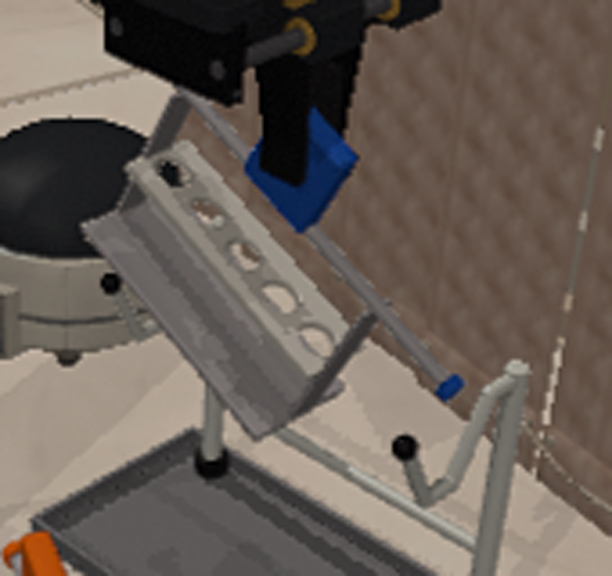

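The rack has turned about 26.5° in the pads, with the far end up, and it still holds. I'll raise it clear of the hooks, then level it by tilting the tool gently.

>>> move_arm(increments="1 0 -0.002 0 0 0 0; 1 0 -0.008 0 0 0 0; 1 0 -0.017 0 0 0 0; 1 0 -0.027 0 0 0 0; 1 0 -0.037 0 0 0 0; 1 0 -0.045 0 0 0 0; 1 0 -0.05 0 0 0 0; 1 0 -0.052 0 0 0 0")

```text
time_s: 6.6
tcp_pos: [0.6177, 0.235, 0.3084]
ee_rot: [[-0.234, 0.001, -0.972], [0.972, 0.001, -0.234], [0.0, -1.0, -0.001]]
wrist_force: [-0.3, 0.1, -1.8]
gripper_width: 0.16
```

>>> move_arm(increments="1 0 0 0 0 0 0.01; 1 0 0 0 0 0 0.03; 1 0 0 0 0 0 0.06; 1 0 0 0 0 0 0.095; 1 0 0 0 0 0 0.13; 1 0 0 0 0 0 0.165; 1 0 0 0 0 0 0.2; 1 0 0 0 0 0 0.23")

```text
time_s: 7.4
tcp_pos: [0.6173, 0.2354, 0.3069]
ee_rot: [[-0.228, 0.053, -0.972], [0.946, -0.224, -0.235], [-0.231, -0.973, 0.001]]
wrist_force: [0.2, -0.6, -1.5]
gripper_width: 0.162
```

>>> move_arm(increments="1 0 0 0 0 0 0.03; 1 0 0 0 0 0 0.065; 1 0 0 0 0 0 0.1; 1 0 0 0 0 0 0.135; 1 0 0 0 0 0 0.17; 1 0 0 0 0 0 0.2; 1 0 0 0 0 0 0.22; 1 0 0 0 0 0 0.23")

```text
time_s: 8.2
tcp_pos: [0.6175, 0.2351, 0.3072]
ee_rot: [[-0.21, 0.104, -0.972], [0.87, -0.433, -0.234], [-0.445, -0.895, 0.001]]
wrist_force: [-0.2, 0.6, -1.9]
gripper_width: 0.154
```

```bash
python3 -c "
from h import *
cap('scene','scene5');cap('side','side5');cap('wrist','wrist5')
go([.617,.235,.308],193.5)"; python3 m4.py scene5 side5 wrist5
```

```text
t 8.35 tcp [0.6176 0.235  0.3076] zang -166.48 j [ 44.4  27.1   7.8  22.5 -85.4 -35.6] F [ 0.31  0.36 -2.68] w 0.158
tool shift [-0.     -0.0005  0.0006] wy 0.0003 tilt [-4.439e-01 -8.961e-01 -1.000e-04]
scene5 [394. 100.] 520 [0.6145 0.2245 0.307 ] [0.599 0.213 0.286] [0.63  0.254 0.337]
scene5 [332.  90.] 20 [0.5861 0.3503 0.2906] [0.584 0.347 0.284] [0.591 0.352 0.294]
scene5 [459. 134.] 37 [0.6425 0.1184 0.2875] [0.638 0.115 0.281] [0.649 0.122 0.292]
side5 [397.  98.] 544 [0.6119 0.2241 0.3056] [0.598 0.213 0.283] [0.624 0.256 0.336]
side5 [342.  86.] 26 [0.5835 0.3518 0.29  ] [0.58  0.348 0.282] [0.59  0.357 0.293]
side5 [455. 136.] 57 [0.6398 0.1187 0.2868] [0.636 0.116 0.28 ] [0.646 0.125 0.292]
wrist5 [315.  69.] 222 [0.6444 0.1226 0.2898] [0.638 0.118 0.283] [0.651 0.126 0.292]
wrist5 [315. 255.] 2275 [0.6181 0.233  0.3321] [0.607 0.216 0.313] [0.627 0.248 0.396]
```

View pics/side5.png

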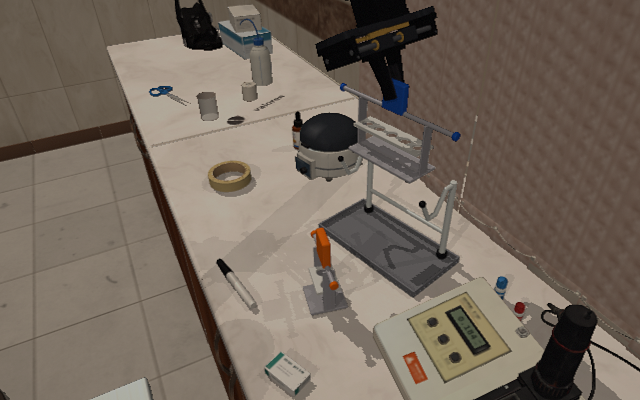

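View pics/wrist5.png

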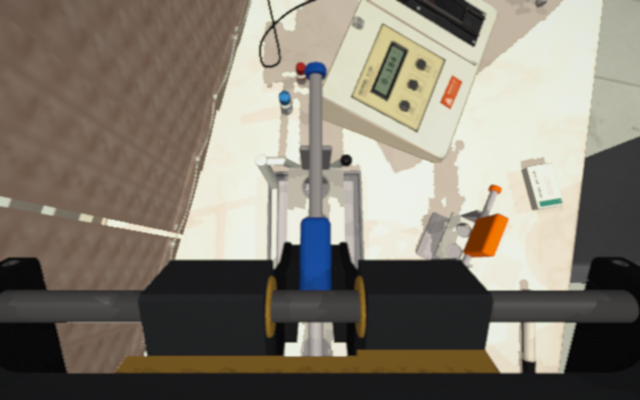

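The bar is level (both knob tops about 0.292, axis about 0.2855) and within 3 mm of the seat in plan. I'll lower it slowly to the hook mouths.

>>> move_arm(increments="1 0.001 0.0025 0 0 0 0; 1 0.004 0.009 0 0 0 0; 1 0.009 0.019 0 0 0 0; 1 0.0145 0.031 0 0 0 0; 1 0.020 0.0425 0 0 0 0; 1 0.024 0.051 0 0 0 0; 1 0.027 0.057 0 0 0 0; 1 0.028 0.0595 0 0 0 0")

```text
time_s: 9.15
tcp_pos: [0.6177, 0.2335, 0.2407]
ee_rot: [[-0.21, 0.103, -0.972], [0.871, -0.433, -0.234], [-0.445, -0.896, 0.001]]
wrist_force: [-0.7, 0.8, -2.2]
gripper_width: 0.157
```

>>> move_arm(increments="1 0.001 0.002 0 0 0 0; 1 0.004 0.008 0 0 0 0; 1 0.008 0.017 0 0 0 0; 1 0.0125 0.027 0 0 0 0; 1 0.017 0.036 0 0 0 0; 1 0.020 0.0435 0 0 0 0; 1 0.0220 0.048 0 0 0 0; 1 0.0225 0.0493 0 0 0 0")

```text
time_s: 9.95
tcp_pos: [0.6181, 0.2317, 0.1868]
ee_rot: [[-0.21, 0.103, -0.972], [0.871, -0.432, -0.234], [-0.445, -0.896, 0.001]]
wrist_force: [0.1, 0.8, -3.1]
gripper_width: 0.158
```

```bash
python3 -c "
from h import *
cap('scene','scene6');cap('side','side6');cap('wrist','wrist6')
go([.6186,.232,.156],193.5)"; python3 m4.py scene6 side6 wrist6
python3 - <<'E'
import cv2
for n in('side6','scene6'):
    i=cv2.imread(f'pics/{n}.png')[90:270,300:490]
    cv2.imwrite(f'pics/{n}c.png',cv2.resize(i,None,fx=3.3,fy=3.3,interpolation=cv2.INTER_CUBIC))
E
```

```text
t 10.1 tcp [0.6185 0.2321 0.188 ] zang -166.47 j [ 44.1  30.8  -3.3  23.8 -71.6 -41.3] F [ 0.56  0.61 -2.41] w 0.157
tool shift [ 0.0141  0.0287 -0.    ] wy 0.0005 tilt [-4.438e-01 -8.961e-01 -7.000e-04]
scene6 [332. 149.] 15 [0.585  0.3457 0.1715] [0.521 0.261 0.167] [0.592 0.35  0.241]
scene6 [390. 164.] 399 [0.6155 0.2213 0.1902] [0.601 0.21  0.166] [0.632 0.248 0.214]
scene6 [448. 200.] 26 [0.6427 0.1147 0.168 ] [0.64  0.113 0.164] [0.649 0.119 0.171]
side6 [343. 146.] 25 [0.5839 0.3484 0.1698] [0.581 0.343 0.085] [0.662 0.481 0.172]
side6 [394. 164.] 421 [0.6127 0.2204 0.1899] [0.604 0.21  0.163] [0.63  0.253 0.221]
side6 [446. 204.] 45 [0.6407 0.1149 0.1669] [0.636 0.113 0.161] [0.647 0.121 0.173]
wrist6 [315.  69.] 210 [0.6451 0.1196 0.1701] [0.639 0.115 0.163] [0.651 0.123 0.173]
wrist6 [315. 255.] 2282 [0.6189 0.2298 0.2124] [0.608 0.212 0.193] [0.628 0.245 0.277]
```

View pics/side6c.png

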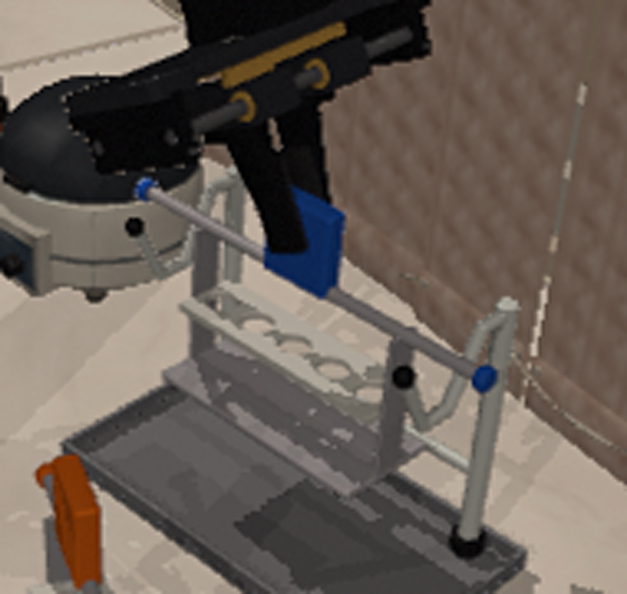

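View pics/wrist6.png

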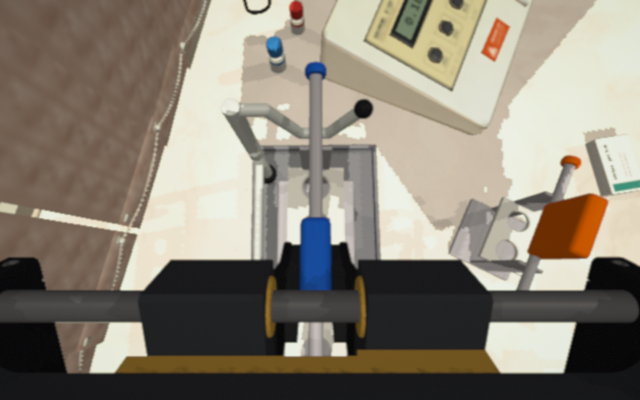

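Both ends of the bar sit inside the hook mouths: the near knob is at crop (483,378) beside the V, and the far one is inside its ball. Bar z is about 0.166, so I'll lower it about 30 mm more.

>>> move_arm(increments="1 0.001 0.002 0 0 0 0; 1 0.003 0.006 0 0 0 0; 1 0.0055 0.011 0 0 0 0; 1 0.008 0.016 0 0 0 0; 1 0.0102 0.0205 0 0 0 0; 1 0.012 0.024 0 0 0 0; 1 0.013 0.0262 0 0 0 0; 1 0.0134 0.0269 0 0 0 0")

```text
time_s: 10.9
tcp_pos: [0.6182, 0.2319, 0.1572]
ee_rot: [[-0.21, 0.103, -0.972], [0.871, -0.432, -0.234], [-0.444, -0.896, 0.001]]
wrist_force: [0.2, -0.2, -1.5]
gripper_width: 0.156
```

>>> move_arm(increments="1 0.0004 0.0009 0 0 0 0; 1 0.0008 0.0018 0 0 0 0; 1 0.0008 0.0018 0 0 0 0")

```text
time_s: 11.2
tcp_pos: [0.6185, 0.2321, 0.156]
ee_rot: [[-0.209, 0.104, -0.972], [0.871, -0.432, -0.234], [-0.444, -0.896, -0.001]]
wrist_force: [-0.2, 0.9, -0.9]
gripper_width: 0.16
```

```bash
python3 -c "
from h import *
cap('scene','scene7');cap('side','side7');cap('wrist','wrist7')
go([.6186,.232,.156],193.5)"; python3 m4.py scene7 side7 wrist7
python3 - <<'E'
import cv2
for n in('side7','scene7'):
    i=cv2.imread(f'pics/{n}.png')[100:270,300:480]
    cv2.imwrite(f'pics/{n}c.png',cv2.resize(i,None,fx=3.3,fy=3.3,interpolation=cv2.INTER_CUBIC))
E
```

```text
t 11.35 tcp [0.6184 0.2321 0.1559] zang -166.47 j [ 44.   32.3  -5.7  24.4 -68.  -42.9] F [ 0.36 -0.12 -0.66] w 0.158
tool shift [-0.0001 -0.     -0.0002] wy 0.0006 tilt [-4.438e-01 -8.961e-01 -5.000e-04]
scene7 [389. 178.] 367 [0.6158 0.2214 0.1616] [0.601 0.21  0.135] [0.634 0.25  0.188]
scene7 [444. 214.] 21 [0.6432 0.1153 0.1376] [0.64  0.112 0.134] [0.648 0.118 0.141]
side7 [344. 159.] 8 [0.5852 0.3453 0.143 ] [0.525 0.236 0.14 ] [0.59  0.348 0.222]
side7 [393. 179.] 396 [0.6131 0.2208 0.1598] [0.604 0.21  0.133] [0.625 0.253 0.189]
side7 [444. 219.] 42 [0.6405 0.1156 0.1369] [0.636 0.113 0.131] [0.648 0.121 0.14 ]
wrist7 [315.  69.] 215 [0.6452 0.1197 0.1387] [0.639 0.115 0.132] [0.651 0.123 0.141]
wrist7 [315. 255.] 2285 [0.6189 0.2299 0.1807] [0.608 0.213 0.162] [0.628 0.245 0.245]
```

View pics/side7c.png

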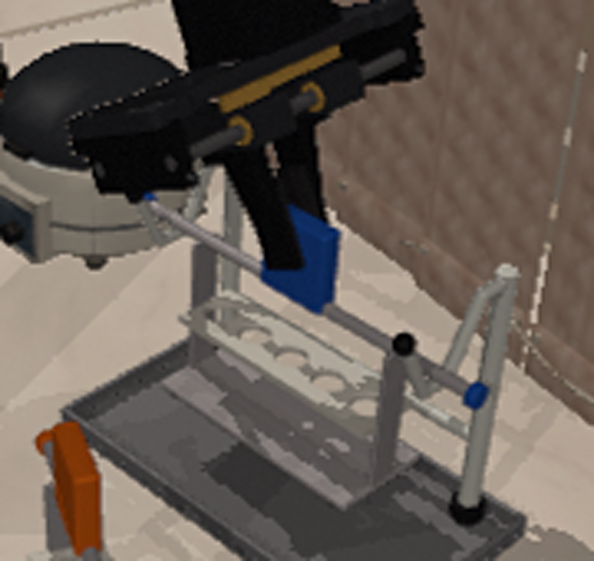

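View pics/scene7c.png

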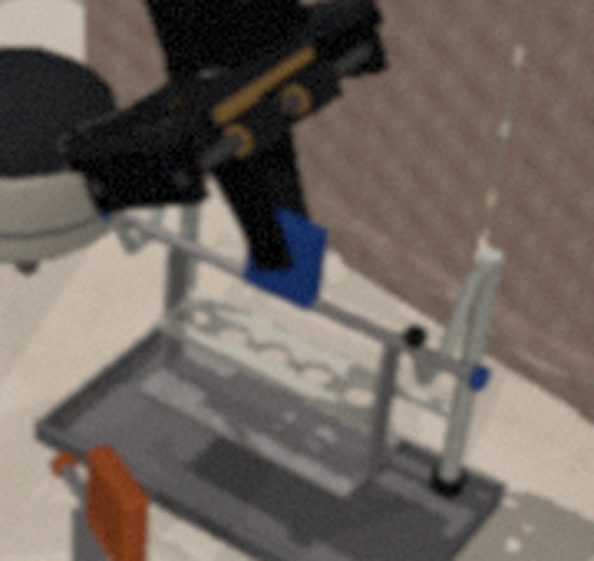

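View pics/wrist7.png

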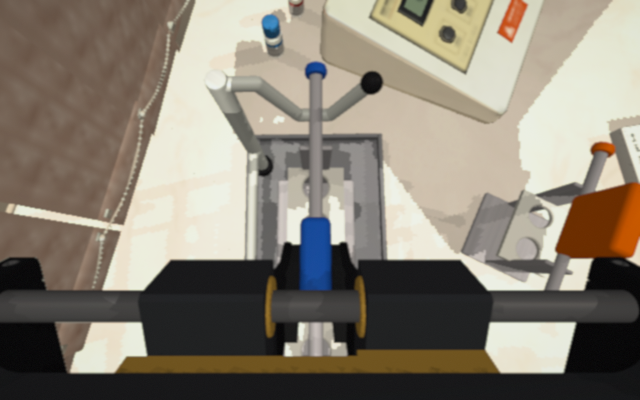

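In the wrist view the bar lies in the hook floor at (316,115), with its axis at about 0.134–0.135, and the load has begun to come off. I'll lower a touch more to seat both ends.

>>> move_arm(increments="1 0.0005 0.0009 0 0 0 0; 1 0.0009 0.0018 0 0 0 0; 1 0.0011 0.0022 0 0 0 0; 1 0.0011 0.0022 0 0 0 0; 1 0.0011 0.0022 0 0 0 0")

```text
time_s: 11.85
tcp_pos: [0.6186, 0.2323, 0.1549]
ee_rot: [[-0.209, 0.106, -0.972], [0.871, -0.432, -0.234], [-0.445, -0.896, -0.002]]
wrist_force: [-2.4, 1.7, 5.5]
gripper_width: 0.16
```

```bash
python3 -c "
from h import *
cap('scene','scene8');cap('side','side8')
for i in range(3):
  go([.6186,.232,.156],193.5);print(sense()['moment'])"; python3 m4.py scene8 side8
python3 - <<'E'
import cv2
for n in('side8',):
    i=cv2.imread(f'pics/{n}.png')[140:190,320:400]
    cv2.imwrite(f'pics/{n}c.png',cv2.resize(i,None,fx=8,fy=8,interpolation=cv2.INTER_CUBIC))
E
```

```text
t 11.95 tcp [0.6186 0.2323 0.1549] zang -166.45 j [ 44.   32.3  -5.8  24.5 -67.9 -43.1] F [-2.05  1.89  5.44] w 0.157
tool shift [-0.0007 -0.0008  0.0001] wy 0.0009 tilt [-0.4446 -0.8957 -0.0017]
[ 0.42264816  0.6317892  -0.33915142]
t 11.95 tcp [0.6186 0.2323 0.1549] zang -166.45 j [ 44.   32.3  -5.8  24.5 -67.9 -43.1] F [-2.05  1.89  5.44] w 0.157
tool shift [-0.0007 -0.0008  0.0001] wy 0.0009 tilt [-0.4446 -0.8957 -0.0017]
[ 0.42264816  0.6317892  -0.33915142]
t 11.95 tcp [0.6186 0.2323 0.1549] zang -166.45 j [ 44.   32.3  -5.8  24.5 -67.9 -43.1] F [-2.05  1.89  5.44] w 0.157
tool shift [-0.0007 -0.0008  0.0001] wy 0.0009 tilt [-0.4446 -0.8957 -0.0017]
[ 0.42264816  0.6317892  -0.33915142]
scene8 [389. 178.] 366 [0.6159 0.222  0.1604] [0.6   0.21  0.135] [0.632 0.249 0.186]
scene8 [444. 214.] 20 [0.6426 0.1148 0.1382] [0.64  0.113 0.132] [0.648 0.118 0.14 ]
side8 [345. 160.] 7 [0.5887 0.3486 0.1389] [0.585 0.346 0.136] [0.592 0.35  0.141]
side8 [393. 180.] 394 [0.6132 0.2211 0.1579] [0.6   0.21  0.133] [0.625 0.259 0.188]
side8 [444. 219.] 40 [0.6407 0.1155 0.1363] [0.636 0.112 0.131] [0.648 0.121 0.142]
```

View pics/side8c.png

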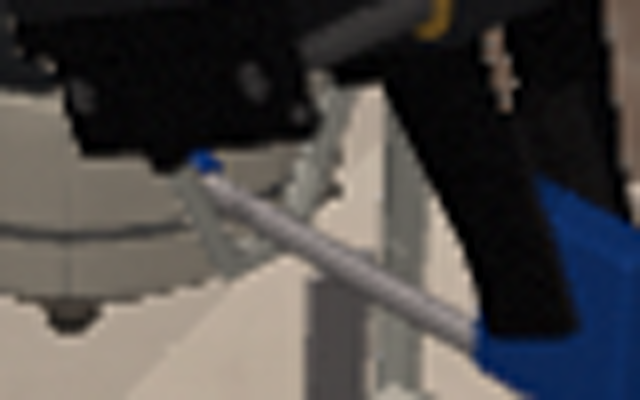

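Both knobs read an axis height of about 0.134, and the far end lies between its hook's arms. The hooks now carry the load (about +7 N change), so I'll release.

>>> move_arm(increments="0.6 0 0 0 0 0 0; 0.4 0 0 0 0 0 0; 0.2 0 0 0 0 0 0; 0 0 0 0 0 0 0; 0 0 0 0 0 0 0; 0 0 0 0 0 0 0; 0 0 0 0 0 0 0; 0 0 0 0 0 0 0")

```text
time_s: 12.75
tcp_pos: [0.6183, 0.232, 0.1531]
ee_rot: [[-0.21, 0.104, -0.972], [0.871, -0.432, -0.234], [-0.444, -0.896, 0.0]]
wrist_force: [0.0, -0.1, 0.0]
gripper_width: 0.493
```

```bash
python3 -c "
from h import *
cap('scene','scene9');cap('side','side9');cap('wrist','wrist9')
go([.6186,.232,.156],193.5)"; python3 m4.py scene9 side9 wrist9
```

```text
t 12.9 tcp [0.6183 0.232  0.1531] zang -166.48 j [ 44.   32.4  -5.9  24.4 -67.7 -43.1] F [0.09 0.3  0.4 ] w 0.498
tool shift [-0.0013 -0.0025 -0.0003] wy 0.0004 tilt [-0.444 -0.896  0.   ]
scene9 [388. 176.] 446 [0.6155 0.2243 0.1678] [0.595 0.21  0.135] [0.649 0.252 0.19 ]
scene9 [444. 214.] 21 [0.6436 0.1145 0.1376] [0.639 0.113 0.133] [0.647 0.12  0.141]
side9 [392. 177.] 501 [0.6122 0.2248 0.1653] [0.592 0.21  0.133] [0.632 0.253 0.191]
side9 [444. 219.] 42 [0.6412 0.1156 0.1364] [0.637 0.113 0.129] [0.648 0.121 0.141]
wrist9 [315.  66.] 223 [0.6452 0.1196 0.1388] [0.639 0.115 0.133] [0.651 0.123 0.142]
wrist9 [314. 255.] 2128 [0.6191 0.2294 0.18  ] [0.61  0.213 0.177] [0.628 0.245 0.242]
```

View pics/wrist9.png

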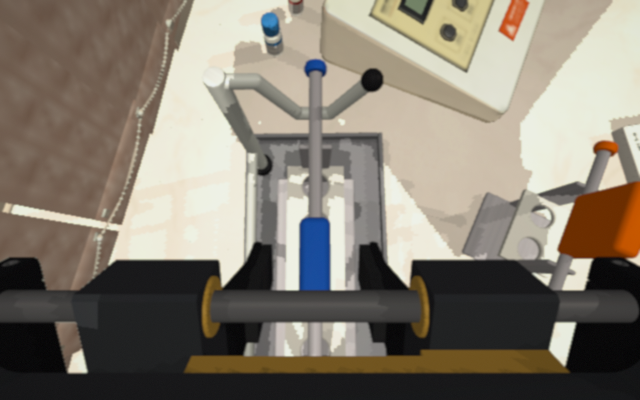

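View pics/side9.png

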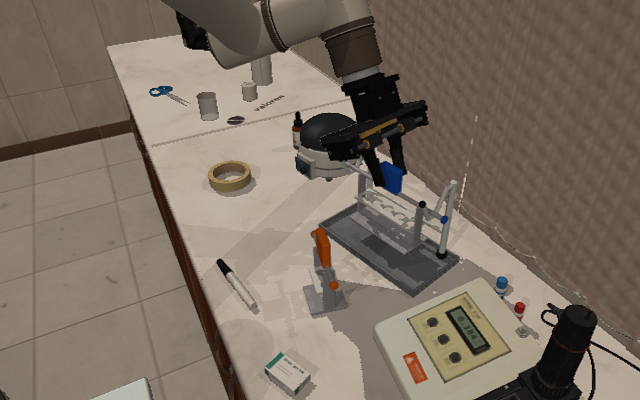

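The fingers are clear on both sides of the blue block (315,255) and the rack has stayed put. I'll retreat straight back along the tool axis.

>>> move_arm(increments="0 0 -0.003 0 0 0 0; 0 0 -0.01 0 0 0 0; 0 0 -0.022 0 0 0 0; 0 0 -0.04 0 0 0 0; 0 0 -0.062 0 0 0 0; 0 0 -0.085 0 0 0 0; 0 0 -0.105 0 0 0 0; 0 0 -0.12 0 0 0 0")

```text
time_s: 13.7
tcp_pos: [0.606, 0.2851, 0.2634]
ee_rot: [[-0.209, 0.106, -0.972], [0.872, -0.43, -0.235], [-0.443, -0.897, -0.003]]
wrist_force: [0.2, -0.8, -0.4]
gripper_width: 0.496
```

>>> move_arm(increments="0 0 -0.015 0 0 0 0; 0 0 -0.035 0 0 0 0; 0 0 -0.05 0 0 0 0; 0 0 -0.05 0 0 0 0; 0 0 -0.05 0 0 0 0; 0 0 -0.05 0 0 0 0; 0 0 -0.05 0 0 0 0; 0 0 -0.05 0 0 0 0")

```text
time_s: 14.5
tcp_pos: [0.6006, 0.3049, 0.3049]
ee_rot: [[-0.21, 0.103, -0.972], [0.871, -0.432, -0.233], [-0.445, -0.896, 0.001]]
wrist_force: [-0.0, 0.2, -0.1]
gripper_width: 0.496
```

```bash
python3 -c "
from h import *
cap('scene','scene10');cap('side','side10')
go([.6186,.232,.156],193.5)"; python3 m4.py scene10 side10
sed -i "s/('scene0','side0')/('scene10','side10')/" m.py; python3 m.py|grep -v blue
python3 - <<'E'
import cv2
for n in('side10','scene10'):
    i=cv2.imread(f'pics/{n}.png')[110:310,300:480]
    cv2.imwrite(f'pics/{n}c.png',cv2.resize(i,None,fx=3,fy=3,interpolation=cv2.INTER_CUBIC))
E
```

```text
t 14.6 tcp [0.6007 0.3051 0.3052] zang -166.49 j [ 49.5  30.   12.7  21.  -89.1 -39.4] F [ 0.09 -0.87  0.06] w 0.5
tool shift [-0.0011  0.1671 -0.0005] wy 0.0001 tilt [-4.443e-01 -8.959e-01  6.000e-04]
scene10 [386. 177.] 535 [0.6142 0.2283 0.1632] [0.607 0.21  0.134] [0.629 0.254 0.182]
scene10 [445. 214.] 22 [0.6432 0.1153 0.1384] [0.64  0.113 0.134] [0.649 0.118 0.141]
side10 [345. 160.] 9 [0.5887 0.3483 0.1391] [0.565 0.314 0.138] [0.593 0.353 0.166]
side10 [390. 177.] 577 [0.6114 0.2285 0.1613] [0.604 0.21  0.133] [0.625 0.261 0.183]
side10 [444. 219.] 43 [0.6412 0.1154 0.1371] [0.635 0.113 0.129] [0.649 0.121 0.141]
scene10 valid 0.9953984375
orange [332.7 244.2] 33 med [0.4481 0.1684 0.1413] min [0.4441 0.1565 0.14  ] max [0.4527 0.1748 0.1423]
orange [351.2 290.2] 12 med [0.4358 0.1059 0.1   ] min [0.4337 0.1046 0.0983] max [0.4394 0.108  0.1024]
side10 valid 0.99526171875
orange [312.9 231.6] 11 med [0.4591 0.2279 0.1006] min [0.4568 0.2247 0.0982] max [0.4636 0.23   0.1018]
orange [320.3 236.8] 29 med [0.4444 0.1685 0.1415] min [0.4411 0.1567 0.14  ] max [0.4483 0.1746 0.1427]
orange [332.4 283. ] 16 med [0.4334 0.1069 0.101 ] min [0.4301 0.1051 0.0987] max [0.4376 0.1094 0.1022]
```

View pics/side10c.png

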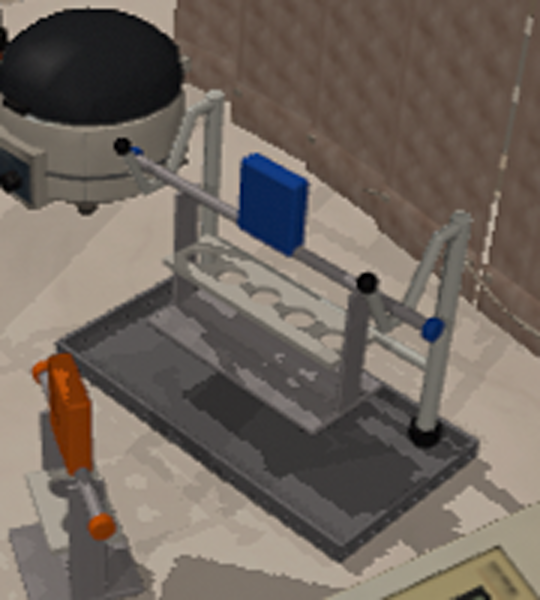

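View pics/scene10c.png

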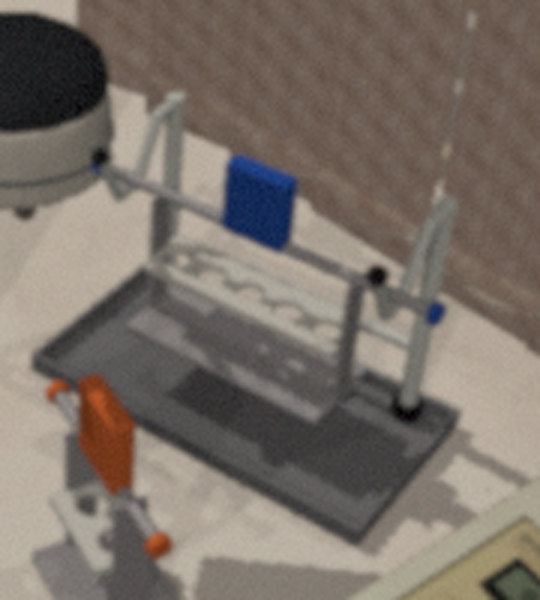

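The rack hangs level with the bar in both hooks, and the narrow rack has not moved. I'll let it settle for a second, check that it's still, and hand in.

>>> move_arm(increments="0 0 0 0 0 0 0; 0 0 0 0 0 0 0; 0 0 0 0 0 0 0; 0 0 0 0 0 0 0; 0 0 0 0 0 0 0; 0 0 0 0 0 0 0; 0 0 0 0 0 0 0; 0 0 0 0 0 0 0")

```text
time_s: 15.4
tcp_pos: [0.6006, 0.3054, 0.3055]
ee_rot: [[-0.21, 0.104, -0.972], [0.871, -0.432, -0.234], [-0.444, -0.896, -0.0]]
wrist_force: [-0.0, -0.7, -0.5]
gripper_width: 0.501
```

```bash
python3 -c "
from h import *
a=cap('side','side11')[0]
b=np.load('pics/side10.npz')['im']
print((cv2.absdiff(a,b)[110:310,300:480].max(2)>60).sum())
"; python3 m4.py side11; python3 -c "
from h import *
print(r.finish_job())"
```

```text
0
side11 [345. 160.] 9 [0.588  0.3466 0.14  ] [0.565 0.314 0.138] [0.593 0.352 0.167]
side11 [390. 177.] 574 [0.6111 0.2287 0.1617] [0.604 0.211 0.132] [0.625 0.26  0.183]
side11 [444. 219.] 42 [0.6415 0.1157 0.1364] [0.637 0.113 0.13 ] [0.648 0.12  0.141]
the job is handed in; nothing more can be done
None
```

The wide rack is hanging on the drain stand with its top bar in both hooks and the body between them. I handed the job in at about 15.5 s.

- **What went wrong on the way:** I made the transfer too fast, and the rack turned about 26° in the fingers. I raised it clear of the hooks, levelled it by tilting the tool, lowered it into the hooks, released it and backed off along the tool axis.
- **Seating:** Before release the arm's load had passed to the hooks, and both end knobs measured an axis height of about 0.134 m, which is the seat height.
- **After release:** The rack hung level and upright, and two side pictures about 1 s apart showed no visible change around the rack and stand. The arm was clear, with no contact force beyond sensor noise.
- **Narrow rack:** It is still standing. Its end knobs measured within 1–2 mm of where they started. Its grip centre read about 3 mm off in both views, but the grip was partly in shadow in those pictures.
- **Weakest check:** The far knob was only a few pixels in the side view, so its height is less certain than the near one's. Positions from the two fixed cameras also differed by 2–3 mm throughout.

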